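Load the steriliser tray and shut its gate

TASK

Load the three used things (the stacked pair of culture dishes, the pipette-tip box and the squat white-lidded jar) into the open-sided steel steriliser tray: slide each one along the deck through the open side until it is wholly inside, keeping it upright and never lifting or tipping it. Only when all three are fully in, swing the tray's gate fully shut, with the load still standing inside. Leave the other glassware where it is.

Things in the scene. Friction and masses are not known exactly. Their poses are not given: they have to be found in the camera images.
- tray: Low steel tray fixed to the deck. Inside 220 mm (its x) by 190 mm (its y); walls 4 mm thick, 49 mm high, on three sides; the -y side (y = -95 mm) is open. Floor 2 mm thick, with a 30 mm ramp up to it before the open side. Origin at deck level under the middle of the inside; z up. The load fits best as two things side by side at the back and the third in front.
- gate (a joint): Steel gate of the tray, 224 mm long, 5 mm thick (10 mm at the free end), 8 to 51 mm above the deck, on an upright hinge at the +x end of the open side. 0 = shut across the open side (a stop); grows as it swings outward (anticlockwise from above); 1.57 = straight out along the tray's -y; limit 2.2. Stays where it is left (hinge friction 0.06 N m).
- gate_hinge (a point): A point on the gate's hinge axis, 27 mm above the deck; at x = 114 mm, y = -100 mm in the tray's frame. Axes turn with the gate: its -x points from the hinge along the gate to the free end, its -y is the outer side of the gate (the side to push on to shut it).
- gate_tip (a point): Free end of the gate, 224 mm from the hinge, 27 mm above the deck. Axes as for gate_hinge.
- dishes_c (a point): Stack of two round lidded glass culture dishes that moves as one piece: 90 mm across, 36 mm tall, about 0.2 kg. Point at its centre, 18 mm above its underside; z up. Too wide for most grippers.
- tipbox_c (a point): Pipette-tip box, grey with a white lid: 80 mm (its x) by 55 mm (its y), 55 mm tall, about 0.16 kg. Point at its centre, 27.5 mm above its underside; z up.
- jar_c (a point): Squat clear glass jar with a white lid: 60 mm across, 66 mm tall, about 0.24 kg. Point at its centre, 33 mm above its underside; z up.
- vial_c (a point): Bystander, to be left alone: small capped brown glass bottle, 38 mm across, 62 mm tall. Point at its centre, half-way up.
- beaker_c (a point): Bystander, to be left alone: empty glass beaker, 66 mm across, 70 mm tall. Point at its centre, half-way up.
- sparedish_c (a point): Bystander, to be left alone: single spare glass dish, 90 mm across, 18 mm tall. Point at its centre, half-way up.
Mind the look-alikes: they are no part of the job. Leave any green or red look-alike of the part that bears dishes_c alone.

How it is judged:
By the outcome, as a careful person would: the job done as asked, in the order asked, and still so for the second after the job is handed in, with the robot touching nothing.
It also fails if it takes over 72 s, if anything falls off the work surface, if the arm or the gripper's body presses on something with over 40 N, if the wrist force passes 120 N, or if a joint passes its speed limit or range.

ROBOT

A 7-joint arm with a two-finger parallel gripper is mounted at the origin on the work surface. World frame = base frame: x ahead of the robot, y to its left, z up, the work surface at z = 0. Lengths are in mm, angles in rad, forces in N, time in s.
With the tool pointing down it reaches from about 400 to 875 mm from the base axis. Payload 4.4 kg.
Tool frame: the origin (TCP) lies at the very end of the fingers, on their centre line; the grasp point (between the pads) lies 19 mm behind it; z points along the fingers, y is the direction in which the jaws open and shut (so a half turn about z gives the same grasp; the last joint's range is limited). The gripper opens to 85 mm and grips with 20 to 120 N. Pads are 22 mm wide; open, the fingers measure 114 mm over their backs; the gripper's body (76 mm by 85 mm) begins 54 mm behind the grasp point. The pads swing forward as they close: fully open they stand 13 mm farther back than shut.
Start: joints at [-1.28, 0.628, 0.038, 1.517, -0.027, 0.996, -0.02], TCP at [227.008, 609.086, 231.313] pointing down, gripper open.
Joint ranges: [-3.06, 3.06], [-0.37, 2.12], [-1.25, 1.32], [0.18, 2.47], [-1.1, 4.24], [0.23, 1.98], [-2.94, 2.94]. Speed limits (rad/s): [2.57, 2.57, 3.14, 3.14, 3.14, 3.14, 3.14].

INTERFACE

Orientations are given as [roll, pitch, yaw] about the fixed x, y, z axes, in that order (R = Rz(yaw) Ry(pitch) Rx(roll)).
In Python, from cell import ctrl gives the robot as it stands. The module is installed in compiled form; this text tells all that it offers.
- The arm moves only by the shell command python3 -m jog 'ROWS'. ROWS is text: rows parted by semicolons, each of 7 numbers parted by spaces: the shift along the tool's x, y, z in mm, then the turn, a rotation vector about the tool's x, y, z in degrees, then the opening, from -1 (shut) to 1 (fully open). In form: x y z wx wy wz claw; .... A call has 1 to 8 rows; each row is the pose to reach, as a shift and turn from the pose commanded when the call began, along the tool's axes at that moment; what a row does not reach only later rows make up. A row lasts 1/8 s, in which the tool goes at most 62.5 mm and 10.7 degrees, less where a joint would pass 70% of its speed; a pose out of reach is approached as far as the arm can. A call with a gripper value outside its range is refused whole. The fingers move at their own pace and stop on an object; the grip force is fixed at half the most. Time passes only in rows, so rows that repeat a pose let the fingers close. It gives the time, the measured TCP pose, the force and the opening at its end, in the units of the state.
- ctrl.read_state(): the state, without advancing time (a new reading comes with each control period).
- ctrl.get_image(name): name is "scene" or "top"; returns a dict with "image" (400x640x3 uint8, red, green, blue), "z_map" (400x640 float32, mm along the optical axis (not along the pixel's ray), 0 where there is no reading), "vertical_fov" (degrees; the focal length in pixels is half the picture's height over the tangent of half this angle, whatever the lens; pixels are square), "cx", "cy" (the principal point, pixels), "extrinsics" (4x4, takes a point from world to camera coordinates). Camera axes: x right, y down, z forward; pixel columns grow to the right and rows downward; lengths in mm; the calibration is good to about 2 mm. A picture is of the moment at which its call begins.
- ctrl.finish_job(): hands the job in, once; it reports no verdict.
The state is a dict: "clock": time; "qpos": joint angles; "qd": joint speeds; "tau": joint torques, N m; "eef_pos": TCP position; "tool_rot": TCP orientation; "force": force on the tool from outside, world axes, zero at the start; "torque": the same for the moment, N m; "width": finger opening in mm.
Only numpy, scipy, OpenCV 4.12 (cv2) and the standard library are available. Lean on these libraries where they do the work, as an engineer would, in place of code of your own. Each camera call takes 0.05 s, during which the arm holds its last target.

## Working session

There is one attempt and no reset: what is moved stays moved. The work goes in short steps, Python scripts to look and compute and a shell command to move; the robot and the scene stay as the last step left them, time stands still between calls to the robot, and variables do not carry over. Pictures are saved under pics/ and viewed, and the job is handed in when it is done.

```bash
mkdir -p pics; cat > h.py <<'E'
import numpy as np, cv2, math
from cell import ctrl
def grab(n):
    d=ctrl.get_image(n); im=d["image"]
    f=im.shape[0]/2/math.tan(math.radians(d["vertical_fov"])/2)
    return d,im,f
def save(n,p):
    d,im,f=grab(n); cv2.imwrite(p,im[:,:,::-1]); return d
def ray(d,u,v,z):
    f=400/2/math.tan(math.radians(d["vertical_fov"])/2)
    E=np.array(d["extrinsics"]);R=E[:3,:3];t=E[:3,3]
    c=-R.T@t; r=R.T@np.array([(u-d["cx"])/f,(v-d["cy"])/f,1])
    return c+r*(z-c[2])/r[2]
def cloud(d):
    f=400/2/math.tan(math.radians(d["vertical_fov"])/2)
    E=np.array(d["extrinsics"]);R=E[:3,:3];t=E[:3,3]
    v,u=np.mgrid[0:400,0:640]; Z=d["z_map"]
    P=np.stack([(u-d["cx"])/f*Z,(v-d["cy"])/f*Z,Z],-1)
    return (P-t)@R
E
python3 - <<'E'
from h import *
for n in("scene","top"):
    d=save(n,f"pics/{n}0.png"); print(n,d["vertical_fov"],d["cx"],d["cy"],np.round(d["extrinsics"],3).tolist())
    np.savez(f"{n}0.npz",**d)
print(ctrl.read_state())
E
```

```text
scene 42.44944503107408 321.24611898704984 191.80227757006566 [[-0.79, 0.613, -0.016, 432.716], [0.528, 0.667, -0.526, -292.154], [-0.312, -0.424, -0.851, 1474.37], [0.0, 0.0, 0.0, 1.0]]
top 48.84530836808174 310.8582801750632 202.99183935420467 [[0.004, -1.0, -0.001, 66.399], [-0.997, -0.004, -0.08, 568.375], [0.08, 0.001, -0.997, 1306.624], [0.0, 0.0, 0.0, 1.0]]
{'clock': 0.1, 'qpos': array([-1.27979441,  0.6292272 ,  0.03842701,  1.51827691, -0.02702755,
        0.9963104 , -0.0199687 ]), 'qd': array([-3.79019809e-04, -2.14943965e-03,  3.11285581e-04, -3.67121888e-03,
        9.00202955e-05,  4.88572454e-04, -7.40408229e-04]), 'tau': array([ 3.82848710e-03, -5.64544272e+01,  1.23111952e+00, -1.93969291e+01,
        1.13471595e-02,  5.48092736e-03, -2.32489680e-05]), 'eef_pos': array([226.78781889, 608.54826307, 230.49500265]), 'tool_rot': array([-3.13988760e+00, -1.75109302e-05,  2.78482119e+00]), 'force': array([ 0.19847916, -0.0517834 , -1.18100095]), 'torque': array([-0.03249776, -0.04247165, -0.0387023 ]), 'width': 85.70103389509092}
```

View pics/scene0.png

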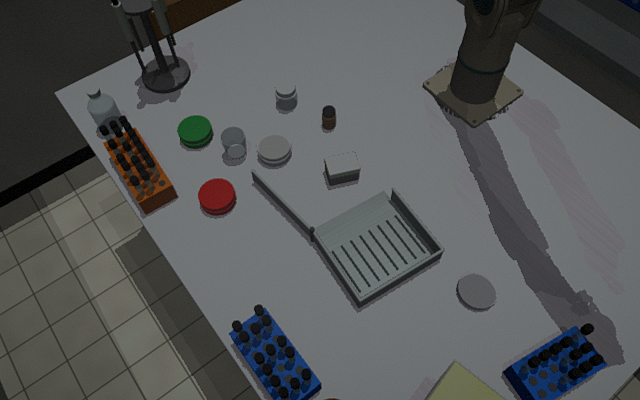

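View pics/top0.png

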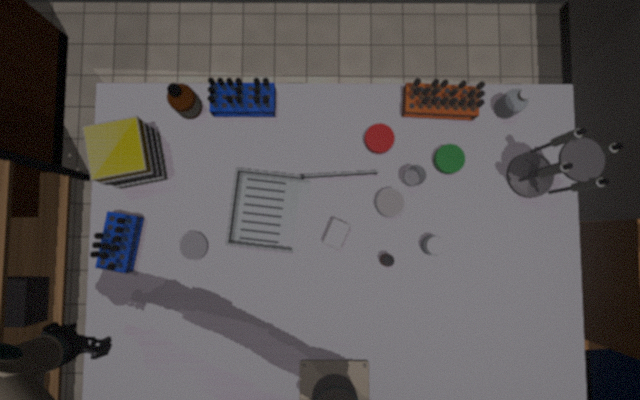

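The scene view shows:
- the tray at about (378,245), with its gate running from (312,233) to (254,173)
- the tip box at (342,167) and the white-lidded jar at (286,97)
- the vial at (329,117) and the beaker at (234,143)
- glass dishes at (275,150) and (477,291), with the red and green look-alikes at (217,196) and (195,131)

The dish heights should tell the stacked pair from the spare.

```bash
python3 - <<'E'
from h import *
for n in("scene","top"):
    d=dict(np.load(f"{n}0.npz")); C=cloud(d)
    pts={"scene":dict(dA=(275,146),dB=(477,288),jar=(286,91),vial=(329,110),tip=(341,158),beak=(234,143),red=(217,190),green=(195,126),deck=(300,330),floor=(350,250)),
     "top":dict(dA=(389,201),dB=(193,244),jar=(434,243),vial=(386,258),tip=(338,230),red=(379,138),green=(449,158),deck=(300,300),floor=(290,210),gate=(340,175))}[n]
    for k,(u,v) in pts.items(): print(n,k,np.round(C[v,u],1), d["image"][v,u])
    im=d["image"]
    x0,y0,x1,y1=(180,70,460,310) if n=="scene" else (220,130,470,280)
    cv2.imwrite(f"pics/{n}crop0.png",cv2.resize(im[y0:y1,x0:x1,::-1],None,fx=800/(x1-x0)*.85,fy=800/(x1-x0)*.85,interpolation=cv2.INTER_CUBIC))
E
```

```text
scene dA [ 572.2 -162.8   38.4] [102 104 103]
scene dB [439.4 424.2  18. ] [87 91 92]
scene jar [ 451.  -279.1   64.1] [112 116 117]
scene vial [ 400.8 -154.4   62.7] [31 31 33]
scene tip [470.2 -18.1  54.9] [111 117 119]
scene beak [ 641.7 -259.4    8.6] [70 73 75]
scene red [ 760.7 -143.9   34.9] [111  30  32]
scene green [ 700.3 -352.7   35.3] [33 85 43]
scene deck [802.4 252.7   1.8] [113 118 118]
scene floor [596.4 173.    2.3] [104 111 110]
top dA [ 574.2 -165.3   33.2] [116 110 114]
top dB [443.3 422.7  17.9] [97 93 95]
top jar [ 449.7 -289.3   63.8] [127 123 127]
top vial [ 405.8 -149.9   61.7] [53 52 50]
top tip [486.4 -11.2  55.2] [125 123 125]
top red [ 765.9 -137.1   32.5] [122  40  41]
top green [ 705.4 -348.    32.5] [46 92 53]
top deck [275.9 100.4  -1.8] [127 122 126]
top floor [5.481e+02 1.326e+02 3.000e-01] [118 122 125]
top gate [654.7 -19.8  15.6] [74 72 76]
```

View pics/scenecrop0.png

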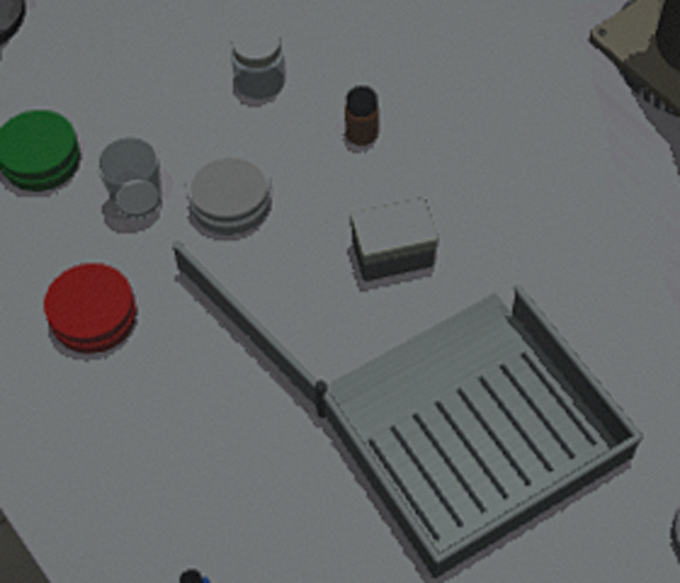

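View pics/topcrop0.png

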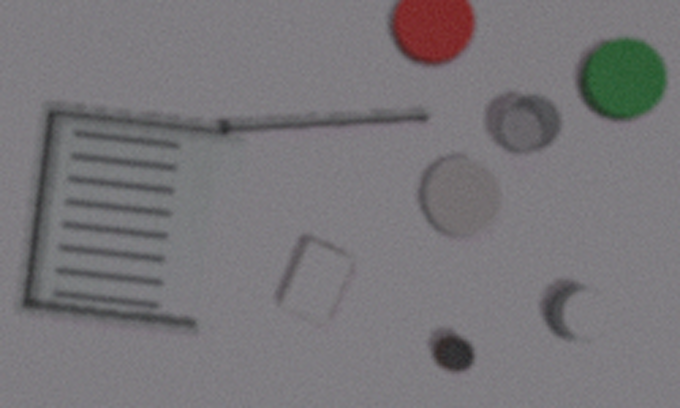

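The stack at scene (275,150) / top (389,202) is colourless and 36 mm tall with two visible layers, so it is dishes_c. The one at scene (477,291) is 18 mm tall, the spare. Red (217,196) and green (195,131) are decoys. Next I'll measure the poses.

```bash
cat >> h.py <<'E'
def reg(C,x0,x1,y0,y1,z0,z1):
    m=(C[...,0]>x0)&(C[...,0]<x1)&(C[...,1]>y0)&(C[...,1]<y1)&(C[...,2]>z0)&(C[...,2]<z1); return C[m]
def mec(P):
    c,r=cv2.minEnclosingCircle(P[:,:2].astype(np.float32)); return np.round(c,1),round(r,1)
def rect(P):
    r=cv2.minAreaRect(P[:,:2].astype(np.float32)); return np.round(r[0],1),np.round(r[1],1),round(r[2],1)
def trim(P,r=4,n=4):
    from scipy.spatial import cKDTree
    t=cKDTree(P[:,:2]); k=np.array([len(a) for a in t.query_ball_point(P[:,:2],r)]); return P[k>=n]
E
python3 - <<'E'
from h import *
for n in("scene","top"):
    d=dict(np.load(f"{n}0.npz")); C=cloud(d); print(n)
    for k,b in dict(dishes=(510,640,-225,-100,28,45),tip=(420,540,-80,60,48,62),jar=(390,520,-340,-230,56,75),vial=(360,440,-190,-110,54,70),beak=(580,720,-300,-190,55,80)).items():
        P=reg(C,*b)
        if len(P)<10: print(k,len(P)); continue
        P=trim(P); print(k,len(P),"med",np.round(np.median(P,0),1),"mean",np.round(P.mean(0),1),"mec",mec(P),"rect",rect(P))
    P=trim(reg(C,430,690,20,270,42,56)); print("tray walls",len(P),rect(P), np.round(cv2.boxPoints(cv2.minAreaRect(P[:,:2].astype(np.float32))),0).tolist())
    P=trim(reg(C,600,720,-240,15,42,58)); print("gate",len(P),rect(P), np.round(cv2.boxPoints(cv2.minAreaRect(P[:,:2].astype(np.float32))),0).tolist())
E
```

```text
scene
dishes 784 med [ 574.5 -167.3   36. ] mean [ 574.6 -167.9   36. ] mec (array([ 588.1, -177.2]), 61.1) rect (array([ 576.7, -178.2]), array([ 89. , 110.2]), 21.8)
tip 600 med [478.2  -3.9  54.6] mean [478.2  -4.3  54.5] mec (array([477.7,  -5.7]), 46.3) rect (array([477.1,  -5. ]), array([57.6, 80.7]), 65.8)
jar 240 med [ 446.4 -287.3   65.4] mean [ 446.7 -288.1   64.9] mec (array([ 445.7, -291.4]), 28.4) rect (array([ 445.2, -292.6]), array([53.4, 52.2]), 73.9)
vial 120 med [ 402.5 -154.    61.6] mean [ 402.  -154.    61.4] mec (array([ 400.5, -154.7]), 18.4) rect (array([ 401.5, -154.9]), array([33.6, 31. ]), 69.2)
beak 235 med [ 650.  -247.    65.4] mean [ 649.6 -239.2   64.7] mec (array([ 650.9, -237.7]), 34.3) rect (array([ 650.3, -237.2]), array([66.1, 62.8]), 77.0)
tray walls 538 (array([549.9, 144.7]), array([239.3, 248.8]), 0.2) [[430.0, 269.0], [431.0, 20.0], [670.0, 21.0], [669.0, 270.0]]
gate 237 (array([ 643.7, -113.3]), array([ 51.6, 252.8]), 5.5) [[606.0, 10.0], [630.0, -242.0], [681.0, -237.0], [657.0, 15.0]]
top
dishes 680 med [ 571.4 -167.8   36.2] mean [ 572.4
[... 283 characters left out ...]
   66.3] mean [ 445.1 -289.7   66.2] mec (array([ 445.5, -290.7]), 26.7) rect (array([ 445.4, -290.5]), array([49.2, 52.8]), 0.5)
vial 110 med [ 402.8 -155.3   61.3] mean [ 401.7 -154.7   61.3] mec (array([ 401.4, -154.9]), 16.9) rect (array([ 401.4, -154.3]), array([32.1, 32.2]), 3.0)
beak 93 med [ 653.5 -249.7   67.6] mean [ 653.7 -242.    66.7] mec (array([ 650.8, -235.6]), 32.8) rect (array([ 650.7, -235.7]), array([61.9, 63.5]), 44.2)
tray walls 283 (array([548. , 143.4]), array([246. , 236.6]), 89.5) [[429.0, 21.0], [665.0, 19.0], [667.0, 265.0], [431.0, 267.0]]
gate 104 (array([659.1, -59.1]), array([  8.4, 142.8]), 3.8) [[650.0, 12.0], [660.0, -131.0], [668.0, -130.0], [659.0, 12.0]]
```

```bash
python3 - <<'E'
from h import *
for n in("scene","top"):
    d=dict(np.load(f"{n}0.npz")); C=cloud(d); print(n)
    P=trim(reg(C,425,700,30,290,44,54),4,3)
    # keep main cluster : print hist
    print(len(P),P[:,:2].min(0),P[:,:2].max(0))
    b=reg(C,470,650,240,290,44,54); 
    for nm,b,ax in (("back",(460,650,225,280,44,53),0),("low x",(425,475,70,225,44,53),1),("high x",(635,690,70,230,44,53),1)):
        Q=reg(C,*b); l=cv2.fitLine(Q[:,:2].astype(np.float32),cv2.DIST_HUBER,0,.01,.01).ravel()
        print(nm,len(Q),"dir",math.degrees(math.atan2(l[1],l[0])),"pt",l[2:])
    G=reg(C,635,700,-215,-10,46,54); l=cv2.fitLine(G[:,:2].astype(np.float32),cv2.DIST_HUBER,0,.01,.01).ravel(); print("gate",len(G),math.degrees(math.atan2(l[1],l[0])),l[2:],G[:,:2].min(0),G[:,:2].max(0))
t=dict(np.load("top0.npz"));s=dict(np.load("scene0.npz"))
# crop px -> full px ; corner clicks
f=800/250*.85
for k,(u,v) in dict(backhi=(50,112),backlo=(25,303),lowend=(193,324),hinge=(224,127),gtip=(427,117)).items(): print(k,np.round(ray(t,220+u/f,130+v/f,50),1))
f=800/280*.85
for k,(u,v) in dict(backlo=(637,435),lowend=(517,290),backhi=(437,560),hinge=(321,383),gtip=(178,244)).items(): print(k,np.round(ray(s,180+u/f,70+v/f,50),1))
E
```

```text
scene
580 [425.02921106  30.14780148] [671.07523042 289.65945886]Traceback (most recent call last):
  File "<stdin>", line 9, in <module>
cv2.error: OpenCV(4.12.0) /io/opencv/modules/imgproc/src/linefit.cpp:50: error: (-215:Assertion failed) count > 0 in function 'fitLine2D_wods'
```

```bash
python3 - <<'E'
from h import *
t=dict(np.load("top0.npz"));s=dict(np.load("scene0.npz"))
f=800/250*.85
for k,(u,v) in dict(backhi=(50,112),backlo=(25,303),lowend=(193,324),hinge=(224,127),gtip=(427,117)).items(): print(k,np.round(ray(t,220+u/f,130+v/f,50),1))
f=800/280*.85
for k,(u,v) in dict(backlo=(637,435),lowend=(517,290),backhi=(437,560),hinge=(321,383),gtip=(178,244)).items(): print(k,np.round(ray(s,180+u/f,70+v/f,50),1))
E
```

```text
backhi [660.  284.7  50. ]
backlo [451.8 308.1  50. ]
lowend [430.  126.5  50. ]
hinge [644.2  94.3  50. ]
gtip [ 656.1 -127.5   50. ]
backlo [447.7 316.2  50. ]
lowend [428.4 129.5  50. ]
backhi [670.7 294.   50. ]
hinge [644.5  91.5  50. ]
gtip [ 662.2 -126.7   50. ]
```

```bash
python3 - <<'E'
from h import *
for n in("scene","top"):
    d=dict(np.load(f"{n}0.npz")); C=cloud(d); print(n)
    for nm,b in (("back",(480,640,275,325,42,53)),("low x",(415,470,145,295,42,53)),("high x",(635,690,115,270,42,53)),("gate",(635,690,-115,75,42,55))):
        Q=reg(C,*b)
        if len(Q)<5: print(nm,len(Q)); continue
        l=cv2.fitLine(Q[:,:2].astype(np.float32),cv2.DIST_HUBER,0,.01,.01).ravel()
        print(nm,len(Q),"dir",round(math.degrees(math.atan2(l[1],l[0])),2),"pt",l[2:],np.median(Q[:,2]))
E
```

```text
scene
back 256 dir -6.38 pt [561.0094 303.8673] 47.91264968398944
low x 207 dir 83.11 pt [436.11002 220.58363] 47.97381799430454
high x 234 dir 83.58 pt [658.16064 195.71317] 48.45412164646449
gate 239 dir -86.11 pt [655.01984    5.518675] 50.51898836708678
top
back 140 dir -6.73 pt [561.51306 304.0221 ] 47.53690897153665
low x 138 dir 83.47 pt [436.53198 220.62398] 47.95788489392251
high x 133 dir 83.38 pt [658.0296  191.75945] 48.02609408001507
gate 146 dir -86.27 pt [656.69305 -18.40201] 50.17139658573711
```

```bash
cat >> h.py <<'E'
from scipy.spatial.transform import Rotation as Ro
TY=math.radians(-6.6); O=np.array([547.3,207.9]); M=np.array([[math.cos(TY),-math.sin(TY)],[math.sin(TY),math.cos(TY)]])
def t2w(x,y): return O+M@np.array([x,y])
def w2t(p): return M.T@(np.array(p)[:2]-O)
def st():
    s=ctrl.read_state(); R=Ro.from_euler('xyz',s["tool_rot"]); return s,R
def to(tx,ty,z,yawdeg=None):
    s,R=st(); w=np.append(t2w(tx,ty),z); d=R.inv().apply(w-s["eef_pos"])
    wz=None
    if yawdeg is not None: wz=np.round(np.degrees((R.inv()*Ro.from_euler('xyz',[math.pi,0,math.radians(yawdeg)])).as_rotvec()),1)
    print("target",(tx,ty,z),"shift",np.round(d,1),"rotvec",wz)
def where():
    s,R=st(); print("t",round(s["clock"],2),"tray",np.round(w2t(s["eef_pos"]),1),"z",round(s["eef_pos"][2],1),"yaw",round(math.degrees(s["tool_rot"][2]),1),"F",np.round(s["force"],1),"w",round(s["width"],1))
E
python3 - <<'E'
from h import *
where(); to(-46,-290,120,83.4); to(-46,-290,9,83.4)
for n,p in dict(d=(573,-168),t=(478,-5),j=(445.5,-290.5),v=(401.5,-154.7),b=(651,-236),h=(660,-127)).items(): print(n,np.round(w2t(p),1))
E
```

```text
t 0.1 tray [-364.4  361.2] z 230.5 yaw 159.6 F [ 0.2 -0.1 -1.2] w 85.7
target (-46, -290, 120) shift [-465.  -555.9  111.4] rotvec [-0.1  0.1 76.2]
target (-46, -290, 9) shift [-465.  -555.7  222.4] rotvec [-0.1  0.1 76.2]
d [  68.7 -370.5]
t [ -44.4 -219.5]
j [ -43.8 -506.8]
v [-103.2 -377. ]
b [ 154. -429.]
h [ 150.4 -319.7]
```

```bash
python3 -m jog '-39 -46 5 0 0 6 1; -77 -93 10 0 0 13 1; -116 -139 20 0 0 20 1; -155 -185 30 0 0 30 0.5; -193 -232 40 0 0 40 0; -232 -278 50 0 0 50 0; -271 -324 60 0 0 60 0; -310 -370 70 0 0 70 0'; python3 - <<'E'
from h import *
where(); to(-46,-290,120,83.4)
E
```

```text
clock: 1.1
eef_pos: [388.7, 152.5, 161.1]
tool_rot: [3.141, -0.0, 1.558]
force: [1.7, -0.2, 0.4]
width: 42.6
t 1.1 tray [-151.2  -73.3] z 161.1 yaw 89.3 F [ 1.7 -0.2  0.4] w 42.6
target (-46, -290, 120) shift [-226.3   82.5   41.1] rotvec [ 0.  -0.   5.9]
```

```bash
python3 -m jog '-50 18 8 0 0 3 0; -100 37 20 0 0 5.9 0; -150 55 41 0 0 5.9 0; -200 74 41 0 0 5.9 0; -226 82.5 80 0 0 5.9 0; -226 82.5 110 0 0 5.9 0; -226 82.5 110 0 0 5.9 0'; python3 - <<'E'
from h import *
where(); to(-46,-290,9,83.4)
save("scene","pics/s1.png")
E
```

```text
clock: 1.98
eef_pos: [467.2, -72.6, 49.6]
tool_rot: [-3.137, -0.0, 1.459]
force: [0.0, 0.3, 0.6]
width: 42.6
t 1.98 tray [ -47.4 -287.9] z 49.6 yaw 83.6 F [0.  0.3 0.6] w 42.6
target (-46, -290, 9) shift [-2.2  1.6 40.6] rotvec [-0.3 -0.   0.2]
```

View pics/s1.png

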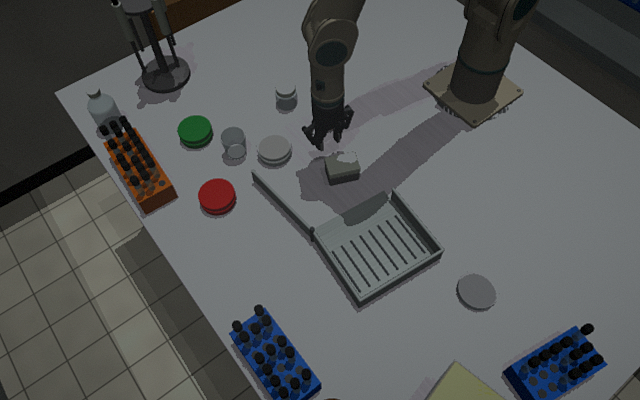

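The picture shows the fingers behind the tip box, near (328,135), with the box at (342,167). Now I'll lower and start pushing.

```bash
python3 -m jog '0 2 25 0 0 0 0; 0 2 40 0 0 0 0; 10 2 40 0 0 0 0; 22 2 40 0 0 0 0; 37 2 40 0 0 0 0; 52 2 40 0 0 0 0; 67 2 40 0 0 0 0; 82 2 40 0 0 0 0'; python3 - <<'E'
from h import *
where(); 
d=save("scene","pics/s2.png")
P=trim(reg(cloud(d),400,600,-60,220,49,58)); print(rect(P),w2t(rect(P)[0]))
d=save("top","pics/t2.png")
P=trim(reg(cloud(d),400,600,-60,220,49,58)); print(rect(P),w2t(rect(P)[0]))
E
```

```text
clock: 3.02
eef_pos: [480.1, 9.8, 11.4]
tool_rot: [-3.142, 0.0, 1.46]
force: [-0.3, -1.4, 1.7]
width: 42.6
t 3.02 tray [ -44.  -204.5] z 11.4 yaw 83.7 F [-0.3 -1.4  1.7] w 42.6
(array([470.7, 113.8]), array([ 86. , 210.2]), 11.2) [ -65.27676798 -102.28056297]
(array([463.5, 103. ]), array([ 51.7, 155.8]), 40.1) [ -71.18773067 -113.83653632]
```

View pics/s2.png

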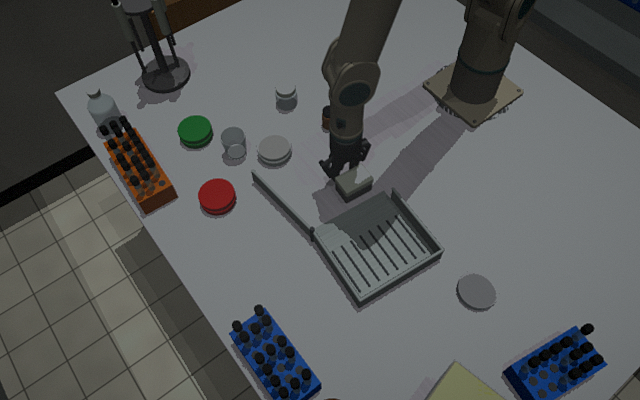

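```bash
python3 - <<'E'
from h import *
for n in("scene","top"):
    d=grab(n)[0]
    P=trim(reg(cloud(d),430,560,20,95,52,57.5)); r=rect(P); print(n,len(P),r,w2t(r[0]))
E
```

```text
scene 487 (array([482.8,  50.7]), array([56.5, 79.5]), 83.7) [ -46.00442332 -163.57164496]
top 78 (array([487.8,  66.8]), array([25.7, 71.8]), 76.2) [ -42.88804762 -147.00365768]
```

The box is now square to the fingers at tray (-46,-164). I'll push it on up the ramp to the back.

```bash
python3 -m jog '15 0 0 0 0 0 0; 32 0 0 0 0 0 0; 49 0 0 0 0 0 0; 66 0 0 0 0 0 0; 83 0 0 0 0 0 0; 100 0 0 0 0 0 0; 117 0 0 0 0 0 0; 134 0 0 0 0 0 0'; python3 - <<'E'
from h import *
where()
for n in("scene",):
    d=save(n,"pics/s3.png")
    P=trim(reg(cloud(d),430,560,145,235,52,60)); r=rect(P); print(n,len(P),r,w2t(r[0]),np.median(P[:,2]))
E
```

```text
clock: 4.22
eef_pos: [495.9, 139.6, 12.5]
tool_rot: [3.139, 0.002, 1.456]
force: [-1.1, -8.1, 13.2]
width: 42.9
t 4.22 tray [-43.2 -73.8] z 12.5 yaw 83.4 F [-1.1 -8.1 13.2] w 42.9
scene 672 (array([498.2, 178.6]), array([55.3, 82.2]), 82.7) [-45.40694428 -34.74923612] 56.55518341099662
```

View pics/s3.png

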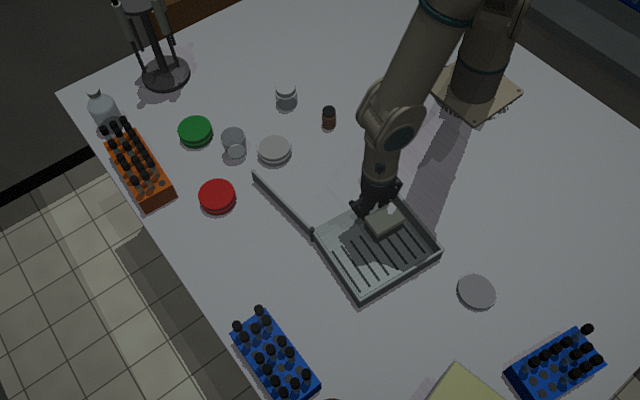

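```bash
python3 -m jog '0 0 -7 0 0 0 0; 17 0 -7 0 0 0 0; 34 0 -7 0 0 0 0; 51 0 -7 0 0 0 0; 68 0 -7 0 0 0 0; 82 0 -7 0 0 0 0; 92 0 -7 0 0 0 0; 92 0 -7 0 0 0 0'; python3 - <<'E'
from h import *
where()
for n in("scene",):
    d=save(n,"pics/s4.png")
    P=trim(reg(cloud(d),430,565,220,300,52,60)); r=rect(P); print(n,len(P),r,w2t(r[0]),np.median(P[:,2]))
E
```

```text
clock: 5.28
eef_pos: [504.9, 234.7, 18.2]
tool_rot: [-3.142, -0.001, 1.462]
force: [1.5, 0.4, -0.0]
width: 42.6
t 5.28 tray [-45.2  21.7] z 18.2 yaw 83.7 F [ 1.5  0.4 -0. ] w 42.6
scene 721 (array([508.4, 270. ]), array([59.2, 82.2]), 89.5) [-45.77979763  57.21739359] 56.821391485311494
```

```bash
python3 - <<'E'
from h import *
to(66,-440,120,83.4)
E
python3 -m jog '-25 0 0 0 0 0 0; -60 0 -40 0 0 0 0; -110 0 -90 0 0 0 0; -165 20 -105 0 0 0 0.05; -220 45 -105 0 0 0 0.05; -275 75 -105 0 0 0 0.05; -330 95 -105 0 0 0 0.05; -385 107 -105 0 0 0 0.05'; python3 - <<'E'
from h import *
where();to(66,-440,9,83.4)
E
```

```text
target (66, -440, 120) shift [-461.3  108.7 -101.8] rotvec [-0.  -0.   0.3]
clock: 6.32
eef_pos: [569.1, -164.2, 123.4]
tool_rot: [3.141, 0.0, 1.458]
force: [1.4, 0.6, -1.0]
width: 44.8
t 6.33 tray [  64.4 -367.1] z 123.4 yaw 83.6 F [ 1.4  0.6 -1. ] w 44.8
target (66, -440, 9) shift [-72.9   1.3 114.5] rotvec [0.1 0.  0.2]
```

```bash
python3 -m jog '-45 1 0 0 0 0.2 0.05; -74 1 5 0 0 0.2 0.05; -74 1 55 0 0 0.2 0.05; -74 1 78 0 0 0.2 0.05; -74 1 78 0 0 0.2 0.05'; python3 - <<'E'
from h import *
where();to(66,-440,9,83.4)
for n in("scene","top"):
    d=save(n,f"pics/{n}5.png"); d["image"]
im=cv2.imread("pics/scene5.png"); cv2.imwrite("pics/s5c.png",cv2.resize(im[60:260,180:420],None,fx=3,fy=3,interpolation=cv2.INTER_CUBIC))
E
```

```text
clock: 6.95
eef_pos: [559.5, -234.8, 43.6]
tool_rot: [-3.137, -0.001, 1.455]
force: [0.7, 0.3, 1.3]
width: 44.8
t 6.95 tray [  63.  -438.4] z 43.6 yaw 83.4 F [0.7 0.3 1.3] w 44.8
target (66, -440, 9) shift [-1.6  3.1 34.6] rotvec [-0.2 -0.1 -0. ]
```

View pics/s5c.png

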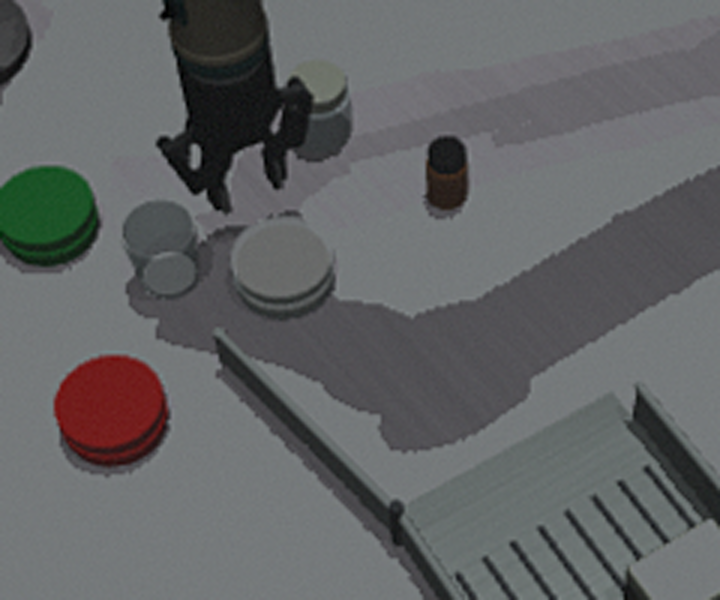

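The crop shows the fingers behind the stack, with the left knuckle sticking out towards the beaker at crop (160,240). I'll measure that clearance before lowering.

```bash
python3 - <<'E'
from h import *
for n in("scene","top"):
    d=grab(n)[0]; C=cloud(d); W=(C[...,:2]-O)@M
    m=(W[...,1]>-490)&(W[...,1]<-390)&(W[...,0]>-40)&(W[...,0]<170)&(C[...,2]>30)&(C[...,2]<190)
    P=np.c_[W[m],C[m][:,2]-43.6]
    for lo in range(-10,150,10):
        Q=P[(P[:,2]>=lo)&(P[:,2]<lo+10)]
        Q=Q[(Q[:,0]<140)] 
        if len(Q)>3: print(n,lo,len(Q),"tx",np.percentile(Q[:,0],[2,98]).round(),"ty",np.percentile(Q[:,1],[2,98]).round())
E
```

```text
scene -10 201 tx [-37. 137.] ty [-486. -391.]
scene 0 57 tx [-38. 139.] ty [-490. -406.]
scene 10 86 tx [-39. 138.] ty [-489. -404.]
scene 20 88 tx [-36. 139.] ty [-488. -402.]
scene 30 36 tx [ 31. 128.] ty [-453. -427.]
scene 40 32 tx [ 29. 104.] ty [-445. -427.]
scene 50 103 tx [ 14. 116.] ty [-451. -426.]
scene 60 76 tx [ 10. 121.] ty [-454. -424.]
scene 70 94 tx [  7. 121.] ty [-452. -422.]
scene 80 82 tx [  4. 126.] ty [-441. -421.]
scene 90 110 tx [  3. 128.] ty [-439. -421.]
scene 100 207 tx [  1. 132.] ty [-451. -419.]
scene 110 65 tx [ 10. 122.] ty [-448. -421.]
scene 120 16 tx [ 31. 105.] ty [-443. -428.]
scene 130 60 tx [ 34. 102.] ty [-443. -403.]
scene 140 56 tx [ 42. 102.] ty [-438. -403.]
top -10 153 tx [ 36. 129.] ty [-415. -390.]
top 0 5 tx [123. 138.] ty [-427. -403.]
top 10 16 tx [ 31. 136.] ty [-437. -403.]
top 20 15 tx [ 42. 137.] ty [-430. -402.]
top 50 23 tx [ 15. 117.] ty [-442. -425.]
top 60 33 tx [ 14. 123.] ty [-440. -425.]
top 70 14 tx [ 14. 117.] ty [-433. -422.]
top 80 15 tx [  6. 129.] ty [-434. -423.]
top 90 25 tx [  8. 127.] ty [-452. -426.]
top 100 52 tx [  9. 133.] ty [-450. -426.]
top 110 18 tx [ 26. 129.] ty [-442. -428.]
top 120 4 tx [28. 30.] ty [-433. -429.]
top 130 10 tx [32. 83.] ty [-425. -402.]
top 140 17 tx [34. 90.] ty [-420. -401.]
```

```bash
python3 -m jog '0 -5 12 0 0 0 0.05; 0 -5 27 0 0 0 0.05; 8 -5 27 0 0 0 0.05; 20 -5 27 0 0 0 0.05; 30 -5 27 0 0 0 0.05; 40 -5 27 0 0 0 0.05; 52 -5 27 0 0 0 0.05; 64 -5 27 0 0 0 0.05'; python3 - <<'E'
from h import *
where()
d=save("scene","pics/s6.png"); C=cloud(d)
W=(C[...,:2]-O)@M; m=(C[...,2]>32)&(C[...,2]<40)&(abs(W[...,0]-60)<65)&(W[...,1]>-375)&(W[...,1]<-240)
P=trim(np.c_[W[m],C[m][:,2]]); print(len(P),mec(P),np.median(P,0))
im=cv2.imread("pics/s6.png"); cv2.imwrite("pics/s6c.png",cv2.resize(im[60:260,180:420],None,fx=3,fy=3,interpolation=cv2.INTER_CUBIC))
E
```

```text
clock: 8.15
eef_pos: [564.1, -169.9, 18.5]
tool_rot: [3.141, 0.0, 1.457]
force: [-0.4, -1.5, 0.2]
width: 44.9
t 8.15 tray [  60.1 -373.4] z 18.5 yaw 83.5 F [-0.4 -1.5  0.2] w 44.9
734 (array([  58.7, -328.7]), 50.7) [  61.78976672 -322.96797028   36.19602758]
```

View pics/s6c.png

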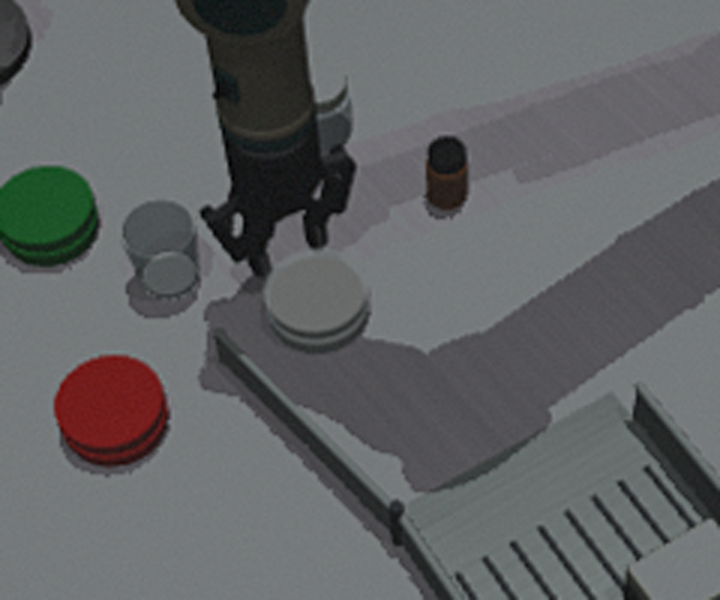

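The dishes are cradled and moving; the beaker at crop (160,240) is untouched. I'll keep pushing.

```bash
python3 -m jog '15 0 0 0 0 0 0.05; 33 -1 0 0 0 0 0.05; 53 -1 0 0 0 0 0.05; 73 -2 0 0 0 0 0.05; 93 -3 0 0 0 0 0.05; 113 -4 0 0 0 0 0.05; 133 -4 0 0 0 0 0.05; 153 -4 0 0 0 0 0.05' && python3 -m jog '20 0 0 0 0 0 0.05; 40 0 -1 0 0 0 0.05; 58 0 -1 0 0 0 0.05; 76 0 -1 0 0 0 0.05; 94 0 -1 0 0 0 0.05; 112 0 -1 0 0 0 0.05; 122 0 -1 0 0 0 0.05; 122 0 -1 0 0 0 0.05'; python3 - <<'E'
from h import *
where()
d=save("scene","pics/s7.png"); C=cloud(d)
W=(C[...,:2]-O)@M; m=(C[...,2]>32)&(C[...,2]<42)&(abs(W[...,0]-57)<48)&(W[...,1]>-95)&(W[...,1]<20)
P=trim(np.c_[W[m],C[m][:,2]]); print(len(P),mec(P),np.median(P,0))
im=cv2.imread("pics/s7.png"); cv2.imwrite("pics/s7c.png",cv2.resize(im[100:320,230:470],None,fx=2.7,fy=2.7,interpolation=cv2.INTER_CUBIC))
E
```

```text
clock: 9.2
eef_pos: [577.4, -16.7, 18.3]
tool_rot: [-3.141, 0.0, 1.457]
force: [0.0, -1.7, -0.1]
width: 44.8
clock: 10.2
eef_pos: [591.3, 104.5, 19.2]
tool_rot: [-3.141, -0.001, 1.458]
force: [-0.4, 0.6, -0.4]
width: 45.0
t 10.2 tray [ 55.6 -97.6] z 19.2 yaw 83.5 F [-0.4  0.6 -0.4] w 45.0
1073 (array([ 60.1, -52. ]), 51.1) [ 56.44765182 -45.49733681  37.92038989]
```

View pics/s7c.png

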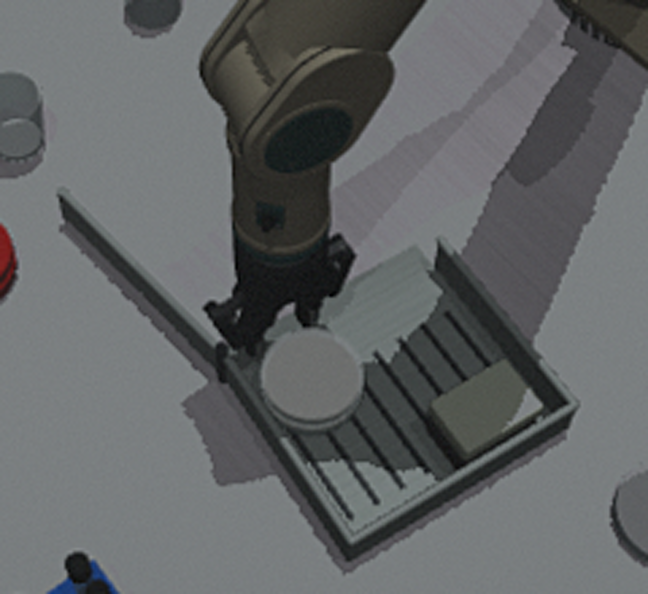

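The dishes are inside at about tray (56,-46). I'll push 90 mm more.

```bash
python3 -m jog '12 0 0 0 0 0 0.05; 28 0 0 0 0 0 0.05; 44 0 0 0 0 0 0.05; 60 0 0 0 0 0 0.05; 74 0 0 0 0 0 0.05; 84 0 0 0 0 0 0.05; 90 0 0 0 0 0 0.05; 90 0 0 0 0 0 0.05' && python3 -m jog '-30 0 0 0 0 0 -0.15; -70 -10 -50 0 0 0 -0.15; -120 -30 -105 0 0 0 -0.15; -180 -50 -110 0 0 0 -0.15; -240 -70 -110 0 0 0 -0.15; -300 -85 -110 0 0 0 -0.15; -360 -95 -110 0 0 0 -0.15; -420 -95 -110 0 0 0 -0.15'; python3 - <<'E'
from h import *
where(); to(-40,-566,14,83.4)
for n in("scene","top"):
    d=save(n,f"pics/{n}8.png"); C=cloud(d)
    W=(C[...,:2]-O)@M
    for k,(a,b,c,e,z0,z1) in dict(dish=(0,106,-20,93,33,43),box=(-100,6,10,94,53,60),jar=(-85,0,-550,-460,58,70)).items():
        m=(C[...,2]>z0)&(C[...,2]<z1)&(W[...,0]>a)&(W[...,0]<b)&(W[...,1]>c)&(W[...,1]<e)
        P=np.c_[W[m],C[m][:,2]]
        if len(P)<20: print(n,k,len(P)); continue
        P=trim(P); print(n,k,len(P),mec(P),rect(P),np.median(P,0))
im=cv2.imread("pics/scene8.png"); cv2.imwrite("pics/s8c.png",cv2.resize(im[60:320,200:470],None,fx=2.2,fy=2.2,interpolation=cv2.INTER_CUBIC))
E
```

```text
clock: 11.25
eef_pos: [601.5, 193.2, 19.2]
tool_rot: [-3.141, -0.0, 1.457]
force: [0.6, -0.1, -0.6]
width: 45.0
clock: 12.25
eef_pos: [459.4, -206.0, 129.5]
tool_rot: [-3.141, -0.001, 1.456]
force: [1.0, -0.0, -0.2]
width: 36.3
t 12.25 tray [ -39.7 -421.2] z 129.5 yaw 83.4 F [ 1.  -0.  -0.2] w 36.3
target (-40, -566, 14) shift [-144.9   -0.3  115.4] rotvec [-0. -0.  0.]
scene dish 1167 (array([55.6, 41. ]), 45.5) (array([55.9, 41.1]), array([89.5, 87.4]), 54.6) [55.80408394 41.8553984  37.924034  ]
scene box 729 (array([-46.7,  61.3]), 47.0) (array([-46.5,  61. ]), array([55.6, 81.3]), 89.4) [-45.41216118  62.09728105  56.75344088]
scene jar 81 (array([ -42.9, -506.1]), 26.4) (array([ -39.9, -499.3]), array([32.9, 50.6]), 66.0) [ -28.46872834 -502.13230385   65.47173369]
top dish 610 (array([56.6, 41.3]), 44.8) (array([56.4, 42.4]), array([86.2, 82.6]), 51.8) [55.99588994 41.98319611 37.49252744]
top box 379 (array([-45.6,  63.2]), 44.6) (array([-45.1,  61. ]), array([78.1, 54.3]), 0.3) [-43.26147658  62.96319414  56.34054561]
top jar 0
```

View pics/s8c.png

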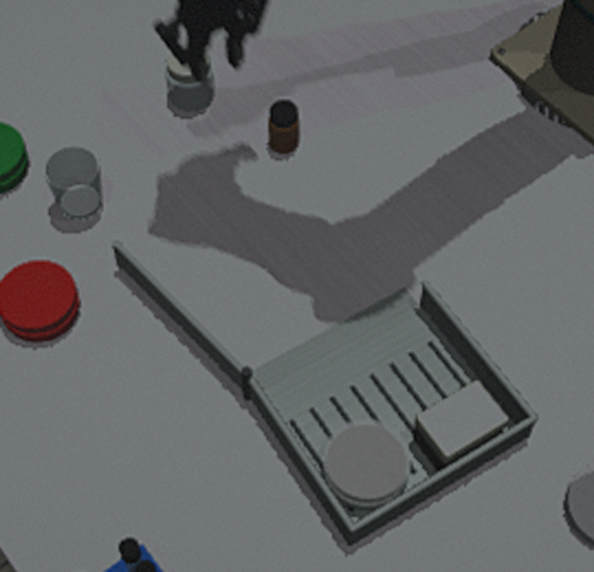

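The crop shows the dishes at (367,463) and the box at (462,425), both standing inside. The jar is at (189,92), and I'll go behind it next.

```bash
python3 -m jog '-60 -2 0 0 0 0 -0.15; -115 -3 0 0 0 0 -0.15; -143 -3 0 0 0 0 -0.15; -143 -3 50 0 0 0 -0.15; -143 -3 95 0 0 0 -0.15; -143 -3 113 0 0 0 -0.15; -143 -3 113 0 0 0 -0.15'; python3 - <<'E'
from h import *
where()
d=save("scene","pics/s9.png"); C=cloud(d)
W=(C[...,:2]-O)@M
m=(C[...,2]>58)&(C[...,2]<70)&(W[...,0]>-90)&(W[...,0]<0)&(W[...,1]>-545)&(W[...,1]<-460)
P=trim(np.c_[W[m],C[m][:,2]]); print(len(P),mec(P))
im=cv2.imread("pics/s9.png"); cv2.imwrite("pics/s9c.png",cv2.resize(im[20:180,200:400],None,fx=3,fy=3,interpolation=cv2.INTER_CUBIC))
E
```

```text
clock: 13.22
eef_pos: [440.9, -345.8, 15.7]
tool_rot: [-3.14, -0.001, 1.456]
force: [0.6, -0.2, -0.1]
width: 36.2
t 13.22 tray [ -42.1 -562.3] z 15.7 yaw 83.4 F [ 0.6 -0.2 -0.1] w 36.2
224 (array([ -44.1, -506.5]), 26.7)
```

View pics/s9c.png

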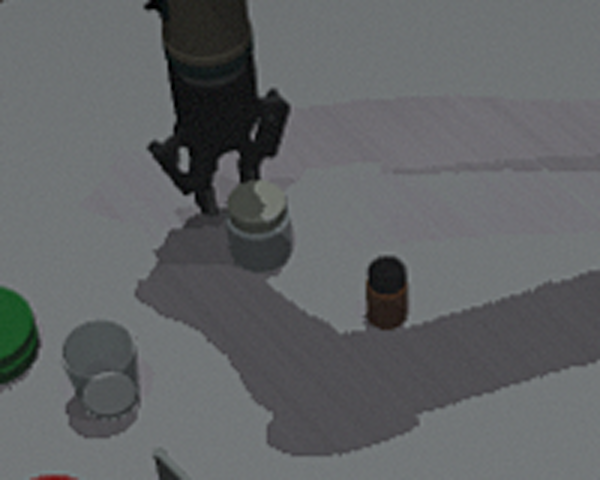

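```bash
python3 -m jog '10 -1 0 0 0 0 -0.15; 20 -1 0 0 0 0 -0.15; 32 1 0 0 0 0 -0.15; 46 4 0 0 0 0 -0.15; 62 8 0 0 0 0 -0.15; 78 12 0 0 0 0 -0.15; 94 15 0 0 0 0 -0.15; 110 17 0 0 0 0 -0.15'; python3 - <<'E'
from h import *
where()
d=save("scene","pics/s10.png"); C=cloud(d)
W=(C[...,:2]-O)@M
m=(C[...,2]>60)&(C[...,2]<70)&(W[...,0]>-65)&(W[...,0]<10)&(W[...,1]>-443)&(W[...,1]<-370)
P=trim(np.c_[W[m],C[m][:,2]]); print(len(P),mec(P))
im=cv2.imread("pics/s10.png"); cv2.imwrite("pics/s10c.png",cv2.resize(im[20:180,200:400],None,fx=3,fy=3,interpolation=cv2.INTER_CUBIC))
E
```

```text
clock: 14.28
eef_pos: [471.4, -237.6, 16.3]
tool_rot: [3.141, 0.0, 1.457]
force: [-0.3, -2.6, 3.1]
width: 36.3
t 14.28 tray [ -24.2 -451.3] z 16.3 yaw 83.5 F [-0.3 -2.6  3.1] w 36.3
259 (array([ -23.1, -422.5]), 34.0)
```

View pics/s10c.png

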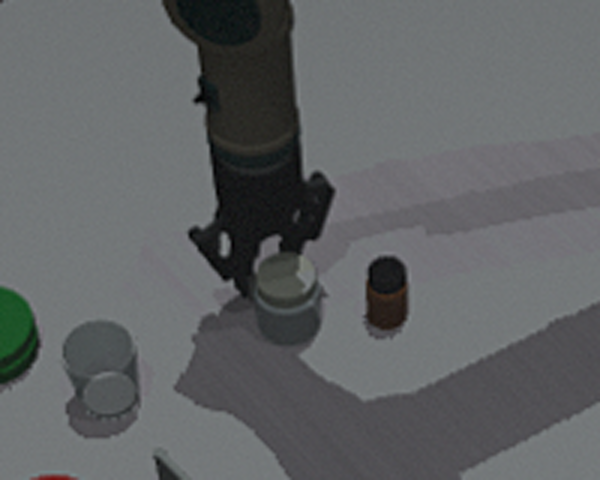

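The jar is cradled and upright, and it clears the vial at crop (387,293). I'll keep pushing.

```bash
python3 -m jog '15 0 0 0 0 0 -0.15; 33 0 0 0 0 0 -0.15; 51 0 0 0 0 0 -0.15; 69 -1 0 0 0 0 -0.15; 87 -2 0 0 0 0 -0.15; 105 -3 0 0 0 0 -0.15; 123 -4 0 0 0 0 -0.15; 141 -5 0 0 0 0 -0.15' && python3 -m jog '18 0 0 0 0 0 -0.15; 36 0 0 0 0 0 -0.15; 54 0 0 0 0 0 -0.15; 70 0 0 0 0 0 -0.15; 86 0 -1 0 0 0 -0.15; 100 0 -1 0 0 0 -0.15; 112 0 -1 0 0 0 -0.15; 112 0 -1 0 0 0 -0.15'; python3 - <<'E'
from h import *
where()
d=save("scene","pics/s11.png"); C=cloud(d)
W=(C[...,:2]-O)@M
m=(C[...,2]>60)&(C[...,2]<70)&(W[...,0]>-65)&(W[...,0]<10)&(W[...,1]>-195)&(W[...,1]<-115)
P=trim(np.c_[W[m],C[m][:,2]]); print(len(P),mec(P),np.median(P,0))
im=cv2.imread("pics/s11.png"); cv2.imwrite("pics/s11c.png",cv2.resize(im[100:320,230:470],None,fx=2.5,fy=2.5,interpolation=cv2.INTER_CUBIC))
E
```

```text
clock: 15.32
eef_pos: [482.0, -96.8, 16.3]
tool_rot: [-3.141, -0.0, 1.457]
force: [0.3, -1.2, -1.2]
width: 36.5
clock: 16.32
eef_pos: [494.8, 14.8, 17.2]
tool_rot: [-3.141, -0.001, 1.459]
force: [0.4, -0.9, -0.1]
width: 36.2
t 16.32 tray [ -30.  -197.9] z 17.2 yaw 83.6 F [ 0.4 -0.9 -0.1] w 36.2
352 (array([ -26.2, -171.9]), 36.7) [ -28.34008233 -162.75007042   65.65745123]
```

View pics/s11c.png

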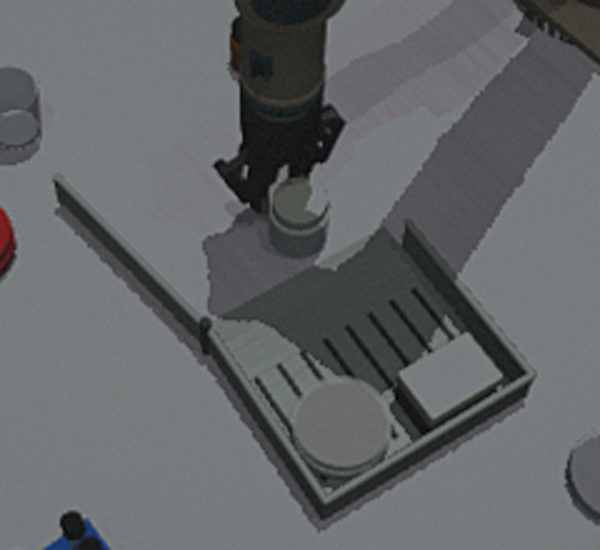

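The jar stands at the foot of the ramp, crop (298,225). I'll take the ramp slowly.

```bash
python3 -m jog '8 0 0 0 0 0 -0.15; 18 0 0 0 0 0 -0.15; 28 0 0 0 0 0 -0.15; 38 0 0 0 0 0 -0.15; 48 0 0 0 0 0 -0.15; 58 0 0 0 0 0 -0.15; 68 0 0 0 0 0 -0.15; 78 0 0 0 0 0 -0.15' && python3 -m jog '10 0 0 0 0 0 -0.15; 20 0 0 0 0 0 -0.15; 30 0 0 0 0 0 -0.15; 38 0 0 0 0 0 -0.15; 44 0 0 0 0 0 -0.15; 44 0 0 0 0 0 -0.15'; python3 - <<'E'
from h import *
where()
d=save("scene","pics/s12.png"); C=cloud(d)
W=(C[...,:2]-O)@M
m=(C[...,2]>62)&(C[...,2]<71)&(W[...,0]>-65)&(W[...,0]<10)&(W[...,1]>-72)&(W[...,1]<0)
P=trim(np.c_[W[m],C[m][:,2]]); print(len(P),mec(P),np.median(P,0))
im=cv2.imread("pics/s12.png"); cv2.imwrite("pics/s12c.png",cv2.resize(im[100:320,230:470],None,fx=2.5,fy=2.5,interpolation=cv2.INTER_CUBIC))
E
```

```text
clock: 17.38
eef_pos: [503.5, 91.6, 17.2]
tool_rot: [-3.141, -0.0, 1.457]
force: [-0.2, -2.4, 0.2]
width: 36.4
clock: 18.12
eef_pos: [508.6, 135.4, 17.3]
tool_rot: [-3.141, -0.001, 1.458]
force: [-0.3, 0.0, -0.6]
width: 36.5
t 18.12 tray [-30.1 -76.5] z 17.3 yaw 83.5 F [-0.3  0.  -0.6] w 36.5
370 (array([-26.9, -50.9]), 36.4) [-28.63786798 -42.4552717   67.76061174]
```

View pics/s12c.png

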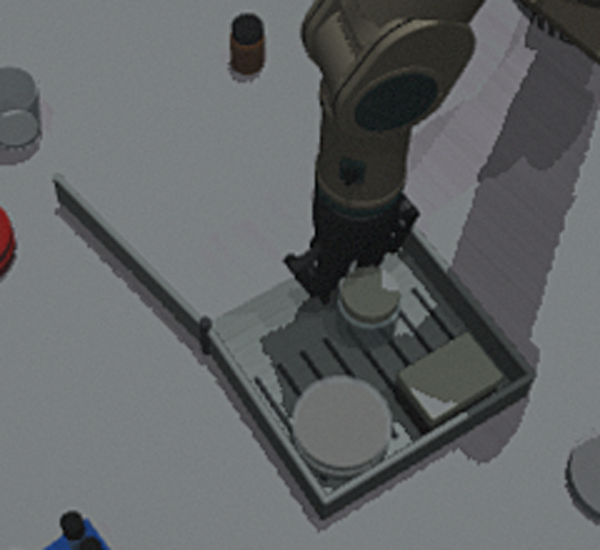

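The jar stands fully inside at tray (-29,-42), so all three are in. I'll back out and go to the gate's outer side.

```bash
python3 -m jog '-30 0 0 0 0 0 -0.3; -70 0 -30 0 0 0 -1; -100 20 -85 0 0 0 -1; -125 65 -110 0 0 0 -1; -150 120 -110 0 0 0 -1; -170 170 -110 0 0 0 -1; -185 205 -110 0 0 0 -1; -185 205 -110 0 0 0 -1'; python3 - <<'E'
from h import *
where(); to(177,-262,17,83.4)
C={}
for n in("scene","top"):
    d=save(n,f"pics/{n}13.png"); C=cloud(d); W=(C[...,:2]-O)@M
    for k,(a,b,c,e,z0,z1) in dict(dish=(0,106,-20,93,33,43),box=(-100,6,10,94,53,60),jar=(-75,20,-90,0,62,72)).items():
        m=(C[...,2]>z0)&(C[...,2]<z1)&(W[...,0]>a)&(W[...,0]<b)&(W[...,1]>c)&(W[...,1]<e)
        P=np.c_[W[m],C[m][:,2]]
        if len(P)<20: print(n,k,len(P)); continue
        P=trim(P); print(n,k,len(P),mec(P),rect(P))
    m=(C[...,2]>42)&(C[...,2]<55)&(W[...,0]>105)&(W[...,0]<180)&(W[...,1]>-310)&(W[...,1]<-120)
    l=cv2.fitLine(W[m].astype(np.float32),cv2.DIST_HUBER,0,.01,.01).ravel(); print("gate",m.sum(),np.degrees(np.arctan2(l[1],l[0])),l[2:])
E
```

```text
clock: 19.18
eef_pos: [692.7, -75.5, 126.9]
tool_rot: [3.14, 0.001, 1.454]
force: [-0.7, -0.5, -0.5]
width: 0.1
t 19.18 tray [ 177.  -264.8] z 126.9 yaw 83.3 F [-0.7 -0.5 -0.5] w 0.1
target (177, -262, 17) shift [  3.   -0.2 109.9] rotvec [ 0.1  0.1 -0.1]
scene dish 1189 (array([55.5, 41.2]), 45.7) (array([55.9, 41.3]), array([90.7, 87.4]), 55.8)
scene box 720 (array([-46.4,  61.1]), 46.9) (array([-46.4,  60.9]), array([80.4, 56.1]), 0.1)
scene jar 367 (array([-29.7, -43.1]), 27.7) (array([-29.4, -41.8]), array([52.6, 51.6]), 1.0)
gate 234 -79.61805 [ 134.73303 -212.19249]
top dish 601 (array([56.6, 41.1]), 44.4) (array([56.6, 42. ]), array([84.8, 86.9]), 6.8)
top box 367 (array([-47.1,  60.5]), 44.8) (array([-45.4,  61.1]), array([53.5, 77.9]), 88.7)
top jar 227 (array([-29.4, -41.6]), 26.5) (array([-30.9, -42.8]), array([47.6, 51.4]), 26.5)
gate 50 -78.29381 [ 124.179596 -153.70319 ]
```

View pics/scene13.png

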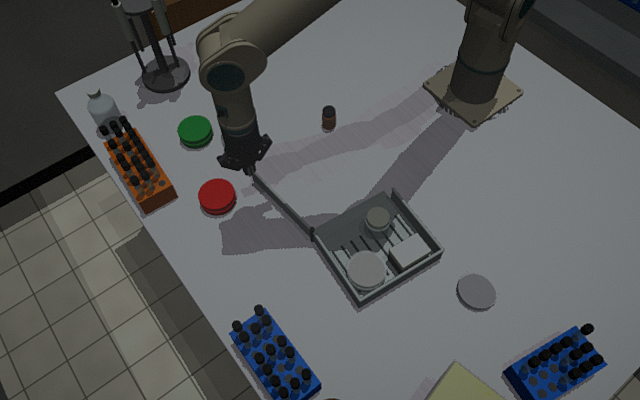

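All three are in and standing, the gate runs from (312,233) to (254,173), and the fingers are above its outer side. I'll go down.

```bash
python3 -m jog '0 0 50 0 0 0 -1; 0 0 90 0 0 0 -1; 0 0 106 0 0 0 -1; 0 0 106 0 0 0 -1'; python3 - <<'E'
from h import *
where(); s,R=st(); p0=s["eef_pos"]
H=np.array([114,-100.]); r=170
for g in list(range(100,-1,-7))+[0]:
    a=math.radians(g); G=np.array([-math.cos(a),-math.sin(a)]); n=np.array([math.sin(a),-math.cos(a)])
    sup=11*abs(n[1])+15*abs(n[0])
    c=H+r*G+(2.5+sup)*n
    d=R.inv().apply(np.append(t2w(*c),p0[2])-p0); print(g,np.round(c),np.round(d[:2]))
E
```

```text
clock: 19.77
eef_pos: [690.3, -72.0, 20.8]
tool_rot: [-3.14, -0.0, 1.457]
force: [-0.5, 0.8, 1.2]
width: 0.1
t 19.77 tray [ 174.2 -261.6] z 20.8 yaw 83.5 F [-0.5  0.8  1.2] w 0.1
100 [ 162. -264.] [ -2. -12.]
93 [ 141. -269.] [ -7. -33.]
86 [ 120. -271.] [ -9. -54.]
79 [ 101. -271.] [ -9. -74.]
72 [  81. -268.] [ -6. -94.]
65 [  61. -263.] [  -1. -113.]
58 [  42. -255.] [   7. -132.]
51 [  23. -245.] [  16. -151.]
44 [   6. -233.] [  29. -168.]
37 [ -10. -219.] [  43. -184.]
30 [ -23. -202.] [  60. -198.]
23 [ -35. -183.] [  78. -209.]
16 [ -45. -163.] [  99. -219.]
9 [ -51. -142.] [ 120. -226.]
2 [ -55. -120.] [ 142. -229.]
0 [ -56. -114.] [ 148. -230.]
```

```bash
python3 -m jog '-2 -10 0 0 0 0 -1; -5 -25 0 0 0 0 -1; -8 -42 0 0 0 0 -1; -9 -60 0 0 0 0 -1; -8 -78 0 0 0 0 -1; -6 -95 0 0 0 0 -1; -1 -113 0 0 0 0 -1; 7 -132 0 0 0 0 -1'; python3 - <<'E'
from h import *
where(); save("scene","pics/s14.png")
E
```

```text
clock: 20.78
eef_pos: [561.5, -51.3, 23.4]
tool_rot: [3.138, 0.0, 1.456]
force: [0.9, -0.3, -0.1]
width: 0.2
t 20.77 tray [  43.9 -255.8] z 23.4 yaw 83.4 F [ 0.9 -0.3 -0.1] w 0.2
```

View pics/s14.png

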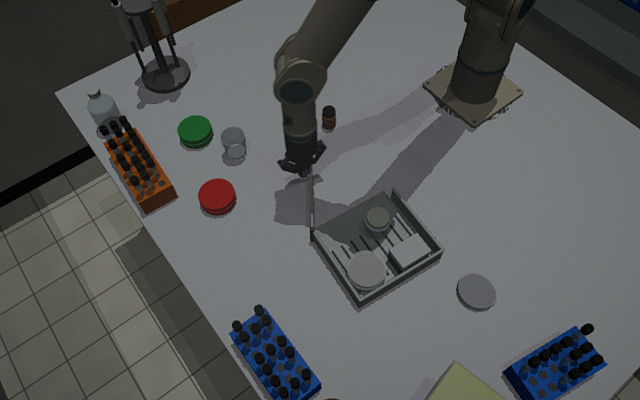

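The gate is following, with the fingers at its free end near (308,172). I'll continue the arc.

```bash
python3 -m jog '9 -19 3 0 0 0 -1; 22 -36 3 0 0 0 -1; 36 -52 3 0 0 0 -1; 53 -66 3 0 0 0 -1; 71 -77 3 0 0 0 -1; 90 -87 3 0 0 0 -1; 107 -93 3 0 0 0 -1; 118 -95 3 0 0 0 -1'; python3 - <<'E'
from h import *
where(); to(-56,-114,20,83.4);save("scene","pics/s15.png")
E
```

```text
clock: 21.82
eef_pos: [479.6, 78.9, 18.4]
tool_rot: [-3.141, -0.0, 1.458]
force: [-0.2, -0.1, 0.3]
width: -0.0
t 21.82 tray [ -52.5 -135.9] z 18.4 yaw 83.5 F [-0.2 -0.1  0.3] w -0.0
target (-56, -114, 20) shift [21.9 -3.5 -1.6] rotvec [-0.  -0.   0.1]
```

View pics/s15.png

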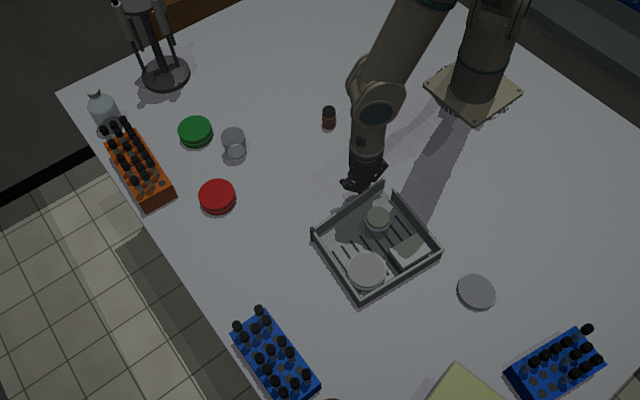

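The gate is nearly shut, with its free end near (383,183). I'll close the rest slowly and watch the force.

```bash
python3 -m jog '6 -1 0 0 0 0 -1; 11 -2 0 0 0 0 -1; 15 -3 0 0 0 0 -1; 18 -3 0 0 0 0 -1; 20 -3 0 0 0 0 -1; 20 -3 0 0 0 0 -1'; python3 -m jog '2 0 0 0 0 0 -1; 2 0 0 0 0 0 -1'; python3 - <<'E'
from h import *
where()
E
```

```text
clock: 22.62
eef_pos: [479.2, 97.6, 18.3]
tool_rot: [-3.141, -0.0, 1.457]
force: [-0.1, 0.9, -0.6]
width: -0.0
clock: 22.88
eef_pos: [479.5, 99.6, 18.3]
tool_rot: [-3.142, -0.0, 1.457]
force: [0.1, 0.3, -0.3]
width: -0.0
t 22.88 tray [ -54.9 -115.4] z 18.3 yaw 83.5 F [ 0.1  0.3 -0.3] w -0.0
```

```bash
python3 -m jog '2 0 0 0 0 0 -1; 2 0 0 0 0 0 -1'; python3 -m jog '2 0 0 0 0 0 -1; 2 0 0 0 0 0 -1';  python3 -m jog '2 0 0 0 0 0 -1; 2 0 0 0 0 0 -1'
```

```text
clock: 23.12
eef_pos: [479.7, 101.3, 18.3]
tool_rot: [3.142, 0.0, 1.457]
force: [0.4, -0.5, 0.6]
width: 0.0
clock: 23.38
eef_pos: [479.7, 101.5, 18.3]
tool_rot: [3.141, 0.002, 1.455]
force: [-0.6, -5.4, 0.4]
width: 0.1
clock: 23.62
eef_pos: [479.7, 101.5, 18.3]
tool_rot: [3.141, 0.005, 1.453]
force: [-2.2, -9.7, 2.1]
width: -0.0
```

It has met the stop: position holds at y = 101.5 and force has risen to 10 N. I'll back off, lift clear and check.

```bash
python3 -m jog '-15 0 0 0 0 0 -1; -40 0 0 0 0 0 -1; -60 0 -50 0 0 0 -1; -90 -20 -110 0 0 0 -1; -130 -30 -160 0 0 0 -1; -180 -30 -180 0 0 0 -1; -230 -30 -180 0 0 0 -1; -230 -30 -180 0 0 0 -1'; python3 - <<'E'
from h import *
where()
for n in("scene","top"):
    d=save(n,f"pics/{n}16.png"); C=cloud(d); W=(C[...,:2]-O)@M
    for k,(a,b,c,e,z0,z1) in dict(dish=(0,106,-20,93,33,43),box=(-100,6,10,94,53,60),jar=(-75,20,-90,0,62,72)).items():
        m=(C[...,2]>z0)&(C[...,2]<z1)&(W[...,0]>a)&(W[...,0]<b)&(W[...,1]>c)&(W[...,1]<e)
        P=trim(np.c_[W[m],C[m][:,2]]); print(n,k,len(P),mec(P),np.median(P[:,2]))
    m=(C[...,2]>42)&(C[...,2]<55)&(W[...,0]>-95)&(W[...,0]<100)&(W[...,1]>-120)&(W[...,1]<-82)
    l=cv2.fitLine(W[m].astype(np.float32),cv2.DIST_HUBER,0,.01,.01).ravel(); print("gate",m.sum(),np.degrees(np.arctan2(l[1],l[0])),l[2:])
    for k,b in dict(vial=(360,440,-190,-110,54,70),beak=(600,700,-290,-190,55,80),spare=(390,500,370,480,12,25)).items():
        P=trim(reg(C,*b)); print(k,len(P),mec(P))
im=cv2.imread("pics/scene16.png"); cv2.imwrite("pics/s16c.png",cv2.resize(im[70:320,180:500],None,fx=2.4,fy=2.4,interpolation=cv2.INTER_CUBIC))
E
```

```text
clock: 24.62
eef_pos: [423.8, -123.8, 199.3]
tool_rot: [3.139, 0.001, 1.449]
force: [-0.3, 0.8, 0.3]
width: -0.0
t 24.62 tray [ -84.6 -343.7] z 199.3 yaw 83.0 F [-0.3  0.8  0.3] w -0.0
scene dish 1174 (array([55.8, 40.3]), 45.6) 37.97371302967352
scene box 720 (array([-46.7,  62.5]), 46.0) 56.72889289285711
scene jar 378 (array([-29.6, -41.5]), 27.5) 67.92534566476928
gate 269 0.20006348 [  4.0227838 -99.40869  ]
vial 111 (array([ 401.1, -156.5]), 17.6)
beak 235 (array([ 650.3, -236.8]), 34.2)
spare 1246 (array([437.4, 427.2]), 46.4)
top dish 604 (array([56.9, 41.7]), 44.5) 37.53555946652148
top box 367 (array([-46.1,  60.1]), 45.5) 56.602171274873875
top jar 223 (array([-29.3, -41.6]), 26.3) 67.40157185915739
gate 148 0.25629508 [  2.2132707 -99.40672  ]
vial 0 (array([0., 0.]), 0.0)
beak 108 (array([ 650.7, -235.7]), 33.2)
spare 643 (array([439.8, 427. ]), 44.8)
```

View pics/s16c.png

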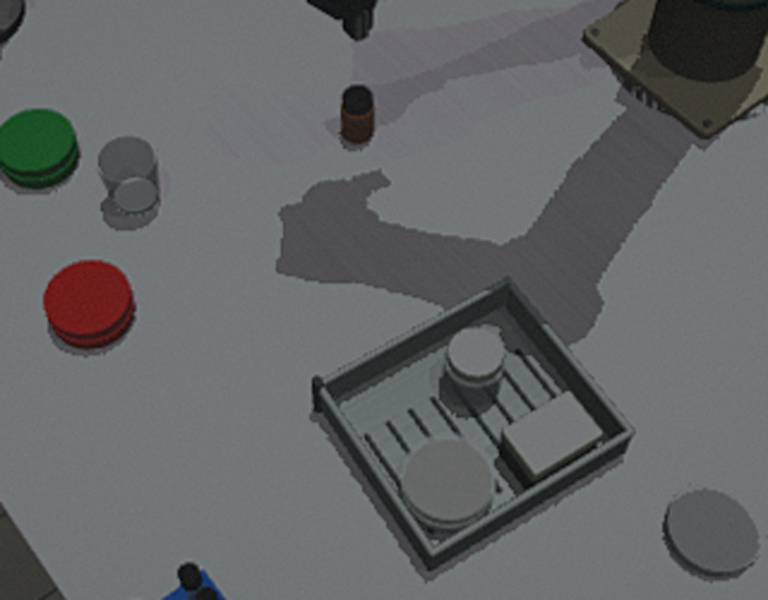

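The gate is shut: its line is at 0.2° and y = -99.4 in the tray frame. All three stand inside it, the bystanders are where they were, and the robot is clear.

```bash
python3 -c "
from cell import ctrl
print(ctrl.finish_job())"
```

```text
the job is handed in; nothing more can be done
None
```

The tip box, the stacked dishes and the jar, in that order, are inside the tray and the gate is shut. I slid each one along the deck and up the ramp with the part-open fingers behind it, never gripping or lifting. Then I swung the gate shut from its outer side and handed the job in at about 25 s of the 72 s allowed.

**Load:** the last pictures show all three upright and wholly inside. In the tray's frame the dishes are at about (56, 41) mm, the box at (-46, 61) and the jar at (-29, -42).

**Gate:** both cameras put it within 0.3° of shut. It was pressed against its stop with about 10 N, then left free with the robot clear.

**Other glassware:** the vial, beaker and spare dish measure where they started, to within the camera error. The vial was hidden from the top camera in the last check, so that rests on the scene view alone. I checked the red and green look-alikes only by eye, and they look unmoved.

**One oddity:** while the box was going over the ramp, an upward force of about 13 N showed on the tool. I raised the fingers 7 mm and it went away.

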